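# Change the slicer over to its plain insert and put the toothed ones away

### The job

Set the food slicer up for plain slices: if a toothed insert is still in its blade seat take it out, lay the plain insert (the one without teeth) flat in the seat with its notch over the locating pin, and turn the black clamp until it clicks into the locked position over it. Set the food guard down flat between the rails on the longer steel run-up plate, and put every toothed insert away in the white caddy, one to a bay in any bay, lying flat with its notch over that bay's pin. Leave the salt shaker, spice jar and timer where they stand.

Things in the scene. Friction and masses are not known exactly. Their poses are not given: they have to be found in the camera images.
- slicer: food slicer lying flat, fixed: 270 mm long (y), side rails 30 mm high. Across its middle the blade seat, a recess 124 long (x) by 54 wide (y) with floor 18 mm above its origin, walls 3.5 to 5.5 higher; 2 mm play all round an insert. Origin: 5 mm above the worktop (level with the hob glass) under the seat's middle; a seated insert has its origin above this one and the same x (tail to nose), y and z directions.
- slicer_pin (a point): foot of the slicer's single locating pin, on the seat floor, 52 mm to -x of the seat's middle; the pin is 8 mm thick, 10 mm high, with a domed top
- clamp (a joint): turn clamp, rad, clockwise from above: 0 open (wing along the slicer's -x, clear of the seat), 1.4 locked (wing along +y, over the insert). Free to 0.55, then it resists with up to 0.13 N m; past 1.0 it clicks, runs on to 1.4 and stays; let go earlier it springs back. The same the other way. Starts anywhere; above 0.25 the wing blocks the seat.
- clamp_grip (a point): middle of the clamp's black bar handle, on its vertical axis, at x = -32, y = -46, z = 44 mm in the slicer's frame. The bar is 44 long, 13 wide, from z = 29 to 55; at clamp value q its length points at 1.57 + 1.4 - q rad from the slicer's +x towards +y, as does the 5 mm thick wing right under it (36 long from the axis, z = 24 to 29).
- caddy: white storage tray, 140 (x) x 256 (y) x 12 mm on 5 mm feet, fixed, with four open bays side by side along y, pitch 62 mm, each 124 x 54 mm with floor 6 and walls 12 mm above its origin, and a pin like the slicer's. Origin: under its middle, 5 mm above the worktop; a stored insert has the caddy's x (tail to nose), y and z directions.
- caddy_pin0 (a point): foot of the locating pin of caddy bay 0 (counted from -y to +y), on the bay floor; 52 mm to +x of it is the bay's middle, where the origin of a stored insert comes; pin 8 mm thick, 10 mm high, domed
- caddy_pin1 (a point): foot of the locating pin of caddy bay 1 (counted from -y to +y), on the bay floor; 52 mm to +x of it is the bay's middle, where the origin of a stored insert comes; pin 8 mm thick, 10 mm high, domed
- caddy_pin2 (a point): foot of the locating pin of caddy bay 2 (counted from -y to +y), on the bay floor; 52 mm to +x of it is the bay's middle, where the origin of a stored insert comes; pin 8 mm thick, 10 mm high, domed
- caddy_pin3 (a point): foot of the locating pin of caddy bay 3 (counted from -y to +y), on the bay floor; 52 mm to +x of it is the bay's middle, where the origin of a stored insert comes; pin 8 mm thick, 10 mm high, domed
- plain: plain slicing insert without teeth: grey plate with a steel blade, 120 (x) x 50 (y) x 5 mm, 70 g. Origin: centre of its underside; +x to the nose, -x to the notched tail, z up. On its tail half a finger rib to be pinched across y: x = -42 to -16, 12 wide, 22 high above the plate (z = 5 to 27). Centre of mass on the centre line at about x = -22. Starts on worktop or hob, rib up.
- plain_notch (a point): in the notch of the plain insert: the underside point that belongs over a pin's foot, 52 mm towards the tail (-x) from its origin; the notch is 12 wide, 14 deep, on the centre line of the tail edge
- insert_a: toothed insert (may be absent): plate, rib, notch, origin and axes like the plain insert, but with a row of 7 upright steel teeth, 10 high above the plate, at x = -11 to 51, y = -16 to -8 mm. If present it starts in the slicer's seat, over the pin.
- insert_a_notch (a point): in the notch of insert_a: the underside point that belongs over a pin's foot, 52 mm towards the tail (-x) from its origin; the notch is 12 wide, 14 deep, on the centre line of the tail edge
- insert_b: toothed insert (may be absent): plate, rib, notch, origin and axes like the plain insert, but with a row of 5 upright steel teeth, 10 high above the plate, at x = -11 to 51, y = -16 to -8 mm. If present it starts on the worktop, rib up.
- insert_b_notch (a point): in the notch of insert_b: the underside point that belongs over a pin's foot, 52 mm towards the tail (-x) from its origin; the notch is 12 wide, 14 deep, on the centre line of the tail edge
- insert_c: toothed insert (may be absent): plate, rib, notch, origin and axes like the plain insert, but with a row of 8 upright steel teeth, 10 high above the plate, at x = -11 to 51, y = -16 to -8 mm. If present it starts on the worktop, rib up.
- insert_c_notch (a point): in the notch of insert_c: the underside point that belongs over a pin's foot, 52 mm towards the tail (-x) from its origin; the notch is 12 wide, 14 deep, on the centre line of the tail edge
- insert_d: toothed insert (may be absent): plate, rib, notch, origin and axes like the plain insert, but with a row of 11 upright steel teeth, 10 high above the plate, at x = -11 to 51, y = -16 to -8 mm. If present it starts on the worktop, rib up.
- insert_d_notch (a point): in the notch of insert_d: the underside point that belongs over a pin's foot, 52 mm towards the tail (-x) from its origin; the notch is 12 wide, 14 deep, on the centre line of the tail edge
- guard: grey food guard: a flat block 68 (x) x 60 (y) x 16 mm with a round upright grip, 30 mm thick, z = 16 to 46, in its middle; 120 g. Origin: centre of its underside. Its place is the slicer's steel run-up, between the rails (74 mm apart): x = 23, y = -78 in the slicer's frame (-90 to -62 will do), surface 21.5 mm above the slicer's origin, its x along the slicer's x.
- salt: salt shaker, 44 mm across, 90 high, bystander; origin under its middle
- jar: spice jar with a red cap, 45 mm across, 106 high, bystander; origin under its middle
- timer: red and white kitchen timer, 61 mm across, 52 high, bystander; origin under its middle

How it is judged:
By the outcome, as a careful person would: the job done as asked, in the order asked, and still so for the second after the job is handed in, with the robot touching nothing.
Of insert_a, insert_b, insert_c, insert_d only 2 to 4 are there at a start; the rules pass over those that are not, and their reading is None.
At some moment in a run one of guard, plain, insert_b, insert_c, insert_d may be knocked a few centimetres aside while the robot is not near it.
Once in a run the grip may slacken for a moment while it holds something.
It also fails if it takes over 210 s, if anything falls off the work surface, if the arm or the gripper's body presses on something with over 40 N, if the wrist force passes 120 N, or if a joint passes its speed limit or range.

### The arm

A 7-joint arm with a two-finger parallel gripper is mounted at the origin on a cart in front of the work surface, level with it; the furniture and walls round the work are solid. World frame = base frame: x ahead of the robot, y to its left, z up, the work surface at z = 0. Lengths are in mm, angles in degrees, forces in N, time in s.
With the tool pointing down it reaches from about 425 to 925 mm from the base axis. Payload 6.8 kg.
Tool frame: the origin (TCP) lies at the very end of the fingers, on their centre line; the grasp point (between the pads) lies 19 mm behind it; z points along the fingers, y is the line along which they close (so a half turn about z gives the same grasp; the last joint's range is limited). The gripper opens to 88 mm and grips with 3 to 60 N. Pads are 20 mm wide; open, the fingers measure 115 mm over their backs; the gripper's body (75 mm by 178 mm) begins 61 mm behind the grasp point.
Start: joints at [68.577, 27.33, 1.283, 89.118, -0.659, 63.558, -4.761], TCP at [177.318, -651.311, 222.664] pointing down, gripper open.
Joint ranges: [-169.35, 169.35], [-19.33, 120.38], [-80.79, 83.38], [13.8, 139.57], [-78.32, 258.32], [9.67, 109.79], [-169.56, 169.56]. Speed limits (degrees/s): [136.94, 136.94, 180, 180, 180, 180, 180].

### API

Orientations are given as [roll, pitch, yaw] about the fixed x, y, z axes, in that order (R = Rz(yaw) Ry(pitch) Rx(roll)).
In Python, from workcell import arm, vision, workorder gives the robot as it stands. The module is installed in compiled form; this text tells all that it offers.
- The arm moves only by the shell command python3 -m jog 'ROWS' [OPENING]. ROWS is JSON, a list of rows, each an object of numbers: "dx", "dy", "dz": the shift along the tool's x, y, z in cm; "roll": the turn about the tool's z in rad. A call has 1 to 8 rows; each row is the pose to reach, as a shift and turn from the pose commanded when the call began, along the tool's axes at that moment; what a row does not reach only later rows make up. A row lasts 1/10 s, in which the tool goes at most 50 mm and 8.59 degrees, less where a joint would pass 70% of its speed; a pose out of reach is approached as far as the arm can. A call with a gripper value outside its range is refused whole. OPENING is the finger opening in cm, from 0 to 8.78, set as the call begins (- or left out, the last holds). The fingers move at their own pace and stop on an object; the grip force is fixed at half the most. Time passes only in rows, so rows that repeat a pose let the fingers close. It gives the time, the measured TCP pose, the force, the opening and the grip force at its end, in the units of the state.
- arm.observe(): the state, without advancing time (a new reading comes with each control period).
- vision.capture(name): name is "scene" or "top"; returns the picture (480x640x3 uint8, red, green, blue); there is no depth.
- vision.camera_model(name): a dict with "K" (3x3 intrinsics, pixels), "R" (3x3) and "t" (3): a world point X has camera coordinates R X + t. Camera axes: x right, y down, z forward; pixel columns grow to the right and rows downward; lengths in mm; the calibration is good to about 2 mm. A picture is of the moment at which its call begins. camera_model takes no time and is no camera call.
- workorder.finish_job(): hands the job in; it is judged then, once.
Trained networks look in the newest picture that a camera, given by its name, has taken for a name from the list of things; names that differ only in an ending like _2 or _b are one class to them, and where a whole thing is asked for, a point or a joint stands for the part that bears it (a point fixed in the world has none). Each returns a list of dicts, best first, with "score" (0 to 1); they miss things now and then, are a little off and sometimes report something else, mostly with a low value. They report only what shows in the picture. A call takes as long as a camera call.
- vision.spot_in(camera, thing): "rect" ([centre column, centre row, width, height] in pixels, round what is visible of it).
- vision.trace(camera, thing): "region" (480x640 bool, what is visible of it) and "rect" ([centre column, centre row, width, height] in pixels, round what is visible of it).
The state is a dict: "clock": time; "joint_positions": joint angles; "joint_velocities": joint speeds; "joint_torque": joint torques, N m; "eef_pos": TCP position; "ee_rot": TCP orientation; "wrist_force": force on the tool from outside, world axes, zero at the start; "wrist_torque": the same for the moment, N m; "gripper_width": finger opening in mm; "grasp_force": force on a finger pad.
Only numpy, scipy, OpenCV 4.12 (cv2) and the standard library are available. Lean on these libraries where they do the work, as an engineer would, in place of code of your own. Each camera call takes 0.05 s, during which the arm holds its last target. There are 200 camera calls.

## Working session

There is one attempt and no reset: what is moved stays moved. The work goes in short steps, Python scripts to look and compute and a shell command to move; the robot and the scene stay as the last step left them, time stands still between calls to the robot, and variables do not carry over. Pictures are saved under pics/ and viewed, at most 14 in all, crops included, and the job is handed in when it is done.

```bash
mkdir -p pics; ls; python3 - <<'E'
from workcell import arm, vision
import cv2
print(arm.observe())
for n in ("scene","top"):
    im=vision.capture(n); cv2.imwrite(f"pics/{n}0.png",im[:,:,::-1])
    m=vision.camera_model(n); print(n,m)
E
```

```text
pics
{'clock': 0.0, 'joint_positions': array([68.5775792 , 27.37428937,  1.28093854, 89.1757011 , -0.65668168,
       63.55879055, -4.76141073]), 'joint_velocities': array([-0.04130043, -0.02643678,  0.03415077,  0.02101509,  0.10198431,
        0.05468145, -0.03450738]), 'joint_torque': array([ 6.35010147e-04, -5.82851565e+01,  1.53479375e+00, -2.72604507e+01,
       -5.44172816e-02,  1.70814630e-02,  1.96620567e-04]), 'eef_pos': array([ 177.11560664, -650.74134986,  221.71893555]), 'ee_rot': array([-1.79899050e+02,  9.88599275e-03,  1.52300186e+01]), 'wrist_force': array([-0.43770166,  0.19546572,  0.44309473]), 'wrist_torque': array([-0.01178562,  0.01963826, -0.03467812]), 'grasp_force': 0.0, 'gripper_width': 87.99528946680027}
scene {'K': array([[478.87581904,   0.        , 316.31483147],
       [  0.        , 478.87581904, 244.52577383],
       [  0.        ,   0.        ,   1.        ]]), 'R': array([[-0.66932012, -0.74275098, -0.01820875],
       [-0.3787638 ,  0.362197  , -0.85167559],
       [ 0.63917804, -0.56314679, -0.52375292]]), 't': array([448.90043828, 284.87781359, 922.42745047])}
top {'K': array([[532.64476862,   0.        , 320.84382006],
       [  0.        , 532.64476862, 245.80449331],
       [  0.        ,   0.        ,   1.        ]]), 'R': array([[-0.01273544, -0.99990691,  0.00489672],
       [-0.98999437,  0.01192064, -0.14060244],
       [ 0.14053098, -0.00663836, -0.99005403]]), 't': array([  33.51428193,  606.72775258, 1249.35183955])}
```

View pics/top0.png

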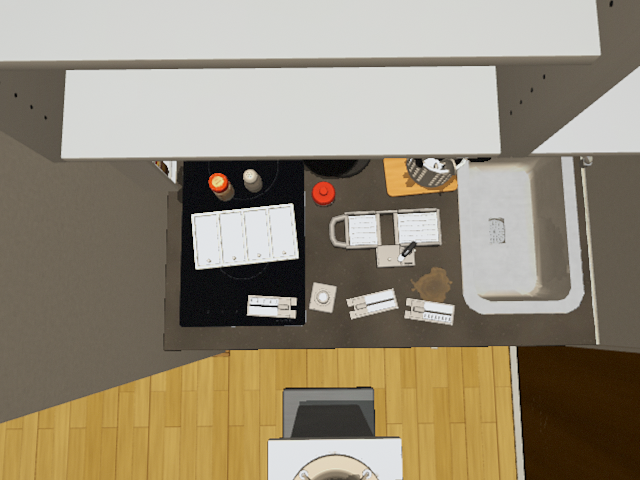

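View pics/scene0.png

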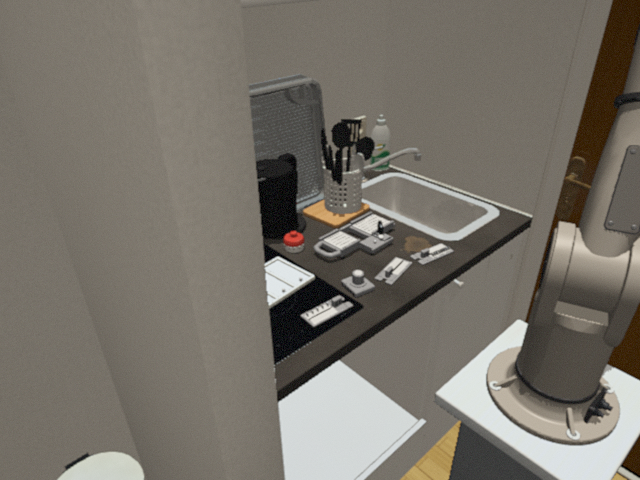

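```bash
cat > h.py <<'E'
from workcell import arm, vision
import cv2, numpy as np
C={n:vision.camera_model(n) for n in("scene","top")}
def plane(n,uv,z):
    m=C[n]; d=m["R"].T@np.linalg.inv(m["K"])@np.array([uv[0],uv[1],1.]); o=-m["R"].T@m["t"]
    return o+d*(z-o[2])/d[2]
def proj(n,X):
    m=C[n]; p=m["K"]@(m["R"]@np.asarray(X,float)+m["t"]); return p[:2]/p[2]
def tri(uvt,uvs):
    A=[];b=[]
    for n,uv in(("top",uvt),("scene",uvs)):
        m=C[n]; d=m["R"].T@np.linalg.inv(m["K"])@np.array([uv[0],uv[1],1.]); d/=np.linalg.norm(d); o=-m["R"].T@m["t"]
        P=np.eye(3)-np.outer(d,d); A.append(P); b.append(P@o)
    return np.linalg.lstsq(np.vstack(A),np.hstack(b),rcond=None)[0]
E
python3 - <<'E'
import cv2
a=cv2.imread("pics/top0.png");
cv2.imwrite("pics/t1.png",cv2.resize(a[190:330,320:480],(800,700),interpolation=cv2.INTER_CUBIC)[:600] if 0 else cv2.resize(a[200:330,310:470],None,fx=4.6,fy=4.6,interpolation=cv2.INTER_CUBIC))
cv2.imwrite("pics/t2.png",cv2.resize(a[170:330,178:348],None,fx=3.75,fy=3.75,interpolation=cv2.INTER_CUBIC))
s=cv2.imread("pics/scene0.png")
cv2.imwrite("pics/s1.png",cv2.resize(s[205:325,260:460],None,fx=4,fy=4,interpolation=cv2.INTER_CUBIC))
E
```

```text
(no output)
```

View pics/t1.png

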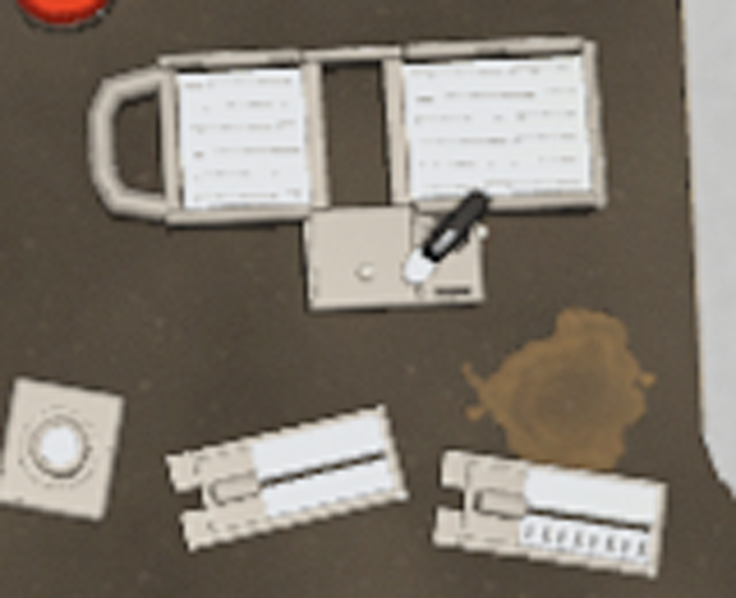

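View pics/t2.png

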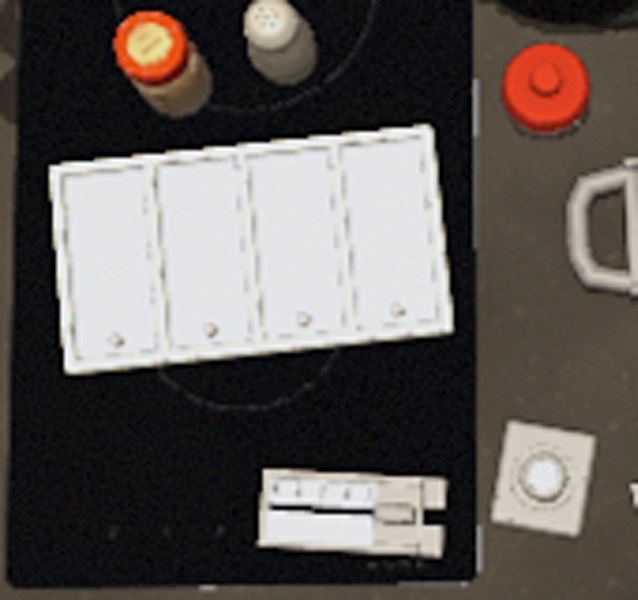

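View pics/s1.png

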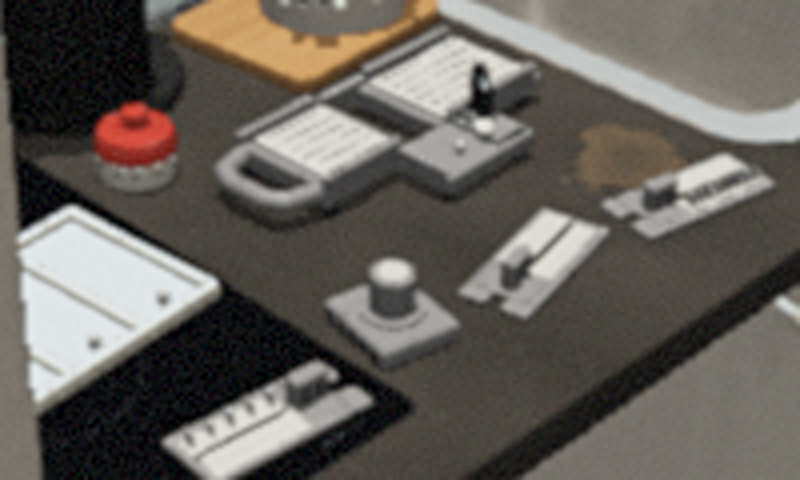

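```bash
cat >> h.py <<'E'
from scipy.optimize import minimize
INS=[(-60,60,-25,25,0,5),(-42,-16,-6,6,5,27)]
GUARD=[(-34,34,-30,30,0,16),"cyl"]
CAD=[(-70,70,-128,128,0,12)]
def verts(parts,p):
    x,y,z,a=p; c,s=np.cos(a),np.sin(a); out=[]
    for b in parts:
        if b=="cyl":
            t=np.linspace(0,2*np.pi,24); v=np.array([[15*np.cos(k),15*np.sin(k),h] for h in(16,46) for k in t])
        else: v=np.array([[i,j,k] for i in b[:2] for j in b[2:4] for k in b[4:6]],float)
        out.append(v@np.array([[c,s,0],[-s,c,0],[0,0,1]])+[x,y,z])
    return out
S=6
def render(n,parts,p,roi):
    u0,v0,w,h=roi; im=np.zeros((h*S,w*S),np.uint8)
    for V in verts(parts,p):
        q=np.array([proj(n,X) for X in V]); q=((q+0.5-[u0,v0])*S-0.5)
        cv2.fillConvexPoly(im,cv2.convexHull(np.round(q*16).astype(np.int32)),1,shift=4)
    return im
def fit(masks,parts,p0,zfix=None):
    """masks: {cam: bool mask}; fits x,y,z,yaw"""
    D={}
    for n,m in masks.items():
        ys,xs=np.nonzero(m); roi=(xs.min()-10,ys.min()-10,np.ptp(xs)+21,np.ptp(ys)+21)
        sub=m[roi[1]:roi[1]+roi[3],roi[0]:roi[0]+roi[2]].astype(np.float32); roi=(roi[0],roi[1],sub.shape[1],sub.shape[0])
        D[n]=(roi,(cv2.resize(sub,(roi[2]*S,roi[3]*S),interpolation=cv2.INTER_LINEAR)>.5).astype(np.uint8))
    def cost(q):
        p=[q[0]*10,q[1]*10,zfix if zfix is not None else q[2]*10,q[3]/10]
        c=0
        for n,(roi,m) in D.items():
            r=render(n,parts,p,roi); c+=1-(r&m).sum()/max(1,(r|m).sum())
        return c
    q0=np.array([p0[0]/10,p0[1]/10,p0[2]/10,p0[3]*10])
    for k in range(2):
        r=minimize(cost,q0,method="Nelder-Mead",options=dict(initial_simplex=q0+np.vstack([np.zeros(4),np.eye(4)*(1,.5)[k]]),xatol=.005,fatol=1e-5,maxiter=300)); q0=r.x
    q=r.x; return np.array([q[0]*10,q[1]*10,zfix if zfix is not None else q[2]*10,np.degrees(q[3]/10)]),r.fun
E
python3 - <<'E'
from h import *
import pickle
seed={"plain":(373,303),"insert_b":(272,307),"insert_c":(430,311),"guard":(323,298),"caddy":(245,237),"slicer":(385,230)}
for n in C: vision.capture(n)
M={}
for t in seed:
    for n in C:
        for d in vision.trace(n,t)[:4]:
            print(t,n,round(d["score"],2),np.round(d["rect"]),d["region"].sum()); M.setdefault((t,n),[]).append(d)
pickle.dump(M,open("m.pkl","wb"))
for n in C:
  for d in vision.spot_in(n,"clamp")[:2]: print("clamp",n,d)
for t,uv in seed.items(): print(t,plane("top",uv,5).round())
print("pin",plane("top",(389.6,258.9),33))
E
```

```text
plain scene 0.81 [395. 271.  42.  29.] 560
plain top 0.85 [373. 305.  45.  29.] 890
plain top 0.47 [242. 236. 108.  65.] 5667
plain top 0.31 [428. 311.  47.  26.] 939
insert_b scene 0.93 [430. 253.  40.  21.] 489
insert_b scene 0.77 [326. 311.  44.  33.] 729
insert_b scene 0.53 [290. 282.  50.  50.] 1388
insert_b top 0.67 [272. 306.  52.  23.] 909
insert_b top 0.66 [429. 312.  48.  30.] 902
insert_b top 0.52 [245. 236. 108.  61.] 5715
insert_c scene 0.93 [430. 253.  40.  21.] 489
insert_c scene 0.77 [326. 311.  44.  33.] 729
insert_c scene 0.53 [290. 282.  50.  50.] 1388
insert_c top 0.67 [272. 306.  52.  23.] 909
insert_c top 0.66 [429. 312.  48.  30.] 902
insert_c top 0.52 [245. 236. 108.  61.] 5715
guard scene 0.63 [359. 283.  37.  26.] 524
guard scene 0.5 [394. 271.  33.  23.] 497
guard top 0.77 [322. 297.  26.  29.] 672
guard top 0.51 [407. 250.  19.  23.] 165
guard top 0.39 [429. 314.  46.  26.] 804
caddy scene 0.89 [289. 282.  47.  46.] 1437
caddy top 0.6 [245. 237. 115.  65.] 5770
slicer scene 0.43 [360. 282.  32.  27.] 458
slicer top 0.96 [386. 236. 111.  58.] 4208
slicer top 0.57 [254. 181.  22.  26.] 323
clamp scene {'rect': [380.9, 231.2, 2.5, 11.7], 'score': 0.61}
clamp top {'rect': [407.4, 251.4, 16.6, 19.5], 'score': 0.69}
clamp top {'rect': [220.8, 189.9, 22.9, 25.8], 'score': 0.53}
plain [ 469. -101.    5.]
insert_b [462. 148.   5.]
insert_c [ 447. -240.    5.]
guard [483.  22.   5.]
caddy [637. 215.   5.]
slicer [ 651. -136.    5.]
pin [ 574.22957084 -141.24263964   33.        ]
```

```bash
cat >> h.py <<'E'
def sharp(im,mask,zoom=S):
    """brightness threshold (sub-pixel) near a traced mask -> bool image at zoom x"""
    m=cv2.dilate(mask.astype(np.uint8),np.ones((9,9)))
    ys,xs=np.nonzero(m); roi=(max(xs.min()-2,0),max(ys.min()-2,0),np.ptp(xs)+5,np.ptp(ys)+5)
    sl=np.s_[roi[1]:roi[1]+roi[3],roi[0]:roi[0]+roi[2]]
    g=im.max(2).astype(np.uint8)[sl]; roi=(roi[0],roi[1],g.shape[1],g.shape[0]); sz=(roi[2]*zoom,roi[3]*zoom)
    G=cv2.resize(g,sz,interpolation=cv2.INTER_CUBIC); mm=cv2.resize(m[sl],sz,interpolation=cv2.INTER_NEAREST)
    inn=np.median(g[mask[sl]]); out=np.median(g[(m[sl]>0)&~mask[sl]]); th=(0.8*inn+1.0*out)/1.8
    B=((G>th)&(mm>0)).astype(np.uint8)
    k,l,st,_=cv2.connectedComponentsWithStats(B); B=(l==1+np.argmax(st[1:,4])).astype(np.uint8)
    cs,_=cv2.findContours(B,cv2.RETR_EXTERNAL,cv2.CHAIN_APPROX_NONE); cv2.drawContours(B,cs,-1,1,-1)
    return roi,B
def fit2(ims,masks,parts,p0,zfix=None,notch=False):
    D={n:sharp(ims[n],m) for n,m in masks.items()}
    def cost(q):
        p=[q[0]*10,q[1]*10,zfix if zfix is not None else q[2]*10,q[3]/10]; c=0
        for n,(roi,m) in D.items():
            r=render(n,parts,p,roi)
            if notch:
                V=np.array([[-61,-6,5],[-46,-6,5],[-46,6,5],[-61,6,5]],float); a=p[3]; R=np.array([[np.cos(a),np.sin(a),0],[-np.sin(a),np.cos(a),0],[0,0,1]])
                qq=(np.array([proj(n,X) for X in V@R+p[:3]])+.5-roi[:2])*S-.5
                cv2.fillConvexPoly(r,np.round(qq*16).astype(np.int32),0,shift=4)
            c+=1-(r&m).sum()/max(1,(r|m).sum())
        return c
    q0=np.array([p0[0]/10,p0[1]/10,p0[2]/10,p0[3]*10])
    for k in range(3):
        r=minimize(cost,q0,method="Nelder-Mead",options=dict(initial_simplex=q0+np.vstack([np.zeros(4),np.eye(4)*(1,.5,.3)[k]]),xatol=.005,fatol=1e-5,maxiter=300)); q0=r.x
    q=r.x; return np.array([q[0]*10,q[1]*10,zfix if zfix is not None else q[2]*10,np.degrees(q[3]/10)]).round(1),round(r.fun,3)
E
python3 - <<'E'
from h import *
import pickle
M=pickle.load(open("m.pkl","rb")); ims={n:cv2.imread(f"pics/{n}0.png")[:,:,::-1] for n in C}
r=lambda t,n,i:M[t,n][i]["region"]
jobs={"plain":(INS,r("plain","top",0),r("plain","scene",0),[469,-101,0,np.radians(-70)],1),
"b":(INS,r("insert_b","top",0),r("insert_b","scene",1),[462,148,0,np.radians(92)],1),
"c":(INS,r("insert_b","top",1),r("insert_b","scene",0),[447,-240,0,np.radians(-98)],1),
"guard":(GUARD,r("guard","top",0),r("guard","scene",0),[483,22,0,0],0),
"caddy":(CAD,r("caddy","top",0),None,[637,215,5,.05],0)}
for k,(P,mt,ms,p0,nt) in jobs.items():
    if ms is not None:
        print(k,"mask",*fit({"top":mt,"scene":ms},P,p0)); print(k,"both",*fit2(ims,{"top":mt,"scene":ms},P,p0,notch=nt))
    print(k,"top",*fit2(ims,{"top":mt},P,p0,zfix=p0[2],notch=nt))
# caddy pins (t2 crop pixels, dome tops z=21) & slicer
for u,v in [(397,310),(303,319),(209,329),(116,340)]: print("cpin",plane("top",(178+u/3.75-.37,170+v/3.75-.37),21).round(1))
f=lambda u,v,z:plane("top",(310+u/4.6-.39,200+v/4.6-.39),z).round(1)
print("spin",f(366,270,33)); print("rail+x",f(165,57,35),f(590,38,35),"rail-x",f(168,222,35),f(604,208,35))
print("box",f(305,212,23),f(311,310,23),f(483,300,23),"bar",f(485,197,60),f(430,255,60),"tip",f(414,270,29))
E
```

```text
plain mask [468.9221484  -96.04316915   3.88624056 -77.07128912] 0.19827396722610802
plain both [468.3 -96.7   5.4 -77.2] 0.154
plain top [468.  -98.    0.  -77.4] 0.024
b mask [465.07627874 149.80293293   6.6292728   86.36339153] 0.22722498486115483
b both [464.3 150.5   9.3  86. ] 0.181
b top [464.2 149.    0.   86.1] 0.027
c mask [ 447.82323806 -236.95488013    3.37549444  -99.12177525] 0.19152588831073425
c both [ 447.7 -236.7    5.1  -99. ] 0.159
c top [ 447.5 -238.2    0.   -99.1] 0.029
guard mask [485.43570961  24.36141403   2.54137901 -12.53797539] 0.20305250986518975
guard both [485.4  23.9   1.6 -11.1] 0.61
guard top [484.6  23.7   0.  -10.4] 0.08
caddy top [639.  215.6   5.    5.6] 0.008
cpin [595.2 118.   21. ]
cpin [589.9 179.7  21. ]
cpin [584.1 241.2  21. ]
cpin [577.6 302.   21. ]
spin [ 575.7 -140.3   33. ]
rail+x [691.6 -35.8  35. ] [ 699.3 -264.1   35. ] rail-x [602.4 -35.7  35. ] [ 607.1 -267.5   35. ]
box [ 608.5 -109.9   23. ] [ 555.8 -111.6   23. ] [ 560.  -203.5   23. ] bar [ 610.1 -199.8   60. ] [ 580.  -170.1   60. ] tip [ 575.9 -166.3   29. ]
```

```bash
cat > g.py <<'E'
import sys,numpy as np
from workcell import arm
o=arm.observe(); p=o["eef_pos"]; r=o["ee_rot"]; w=r[2]
print("t",round(o["clock"],1),"tcp",p.round(1),"rot",r.round(1),"j",o["joint_positions"].round(0),"F",o["wrist_force"].round(1),"open",round(o["gripper_width"],1),"grip",round(o["grasp_force"],1))
a=sys.argv[1:]
while len(a)>=4:
    X,Y,Z,W=map(float,a[:4]); a=a[4:]; c,s=np.cos(np.radians(w)),np.sin(np.radians(w)); d=[X-p[0],Y-p[1]]
    dw=(W-w+180)%360-180
    print("-> dx %.2f dy %.2f dz %.2f roll %.3f"%((d[0]*c+d[1]*s)/10,(d[0]*s-d[1]*c)/10,(p[2]-Z)/10,-np.radians(dw)))
    p=np.array([X,Y,Z]); w=W
E
python3 g.py 387 -418 222 15 597 -186 150 -45
```

```text
t 0.9 tcp [ 177.3 -651.3  222.7] rot [180.   -0.   15.2] j [69. 27.  1. 89. -1. 64. -5.] F [ 0.1  0.3 -0.9] open 87.7 grip 0.0
-> dx 26.36 dy -17.01 dz 0.07 roll 0.004
-> dx 26.29 dy -16.97 dz 7.20 roll 1.047
```

```bash
python3 -m jog '[{"dx":26.4,"dy":-17},{"dx":26.4,"dy":-17},{"dx":26.4,"dy":-17},{"dx":26.4,"dy":-17},{"dx":26.4,"dy":-17},{"dx":26.4,"dy":-17},{"dx":26.4,"dy":-17},{"dx":26.4,"dy":-17}]' 4; python3 g.py 597 -186 130 -45
```

```text
t 0.9 tcp [ 177.3 -651.3  222.7] rot [180.   -0.   15.2] j [69. 27.  1. 89. -1. 64. -5.] F [ 0.1  0.3 -0.9] open 87.7 grip 0.0
-> dx 52.71 dy -33.88 dz 9.27 roll 1.051invalid input at $[0]: expected keys dx, dy, dz, roll
```

```bash
python3 -m jog '[{"dx":26.4,"dy":-17,"dz":0,"roll":0},{"dx":26.4,"dy":-17,"dz":0,"roll":0},{"dx":26.4,"dy":-17,"dz":0,"roll":0},{"dx":26.4,"dy":-17,"dz":0,"roll":0},{"dx":26.4,"dy":-17,"dz":0,"roll":0},{"dx":26.4,"dy":-17,"dz":0,"roll":0},{"dx":26.4,"dy":-17,"dz":0,"roll":0},{"dx":26.4,"dy":-17,"dz":0,"roll":0}]' 4; python3 g.py 597 -186 130 -45
```

```text
clock: 1.7
eef_pos: [389.6, -415.8, 222.9]
ee_rot: [-180.0, -0.1, 15.5]
wrist_force: [-0.5, 0.0, -0.3]
gripper_width: 40.1
grasp_force: 0.0
t 1.7 tcp [ 389.6 -415.8  222.9] rot [-1.80e+02 -1.00e-01  1.55e+01] j [ 45.  18.  -5. 104.   2.  59. -36.] F [-0.5  0.  -0.3] open 40.1 grip 0.0
-> dx 26.14 dy -16.59 dz 9.29 roll 1.056
```

```bash
python3 -m jog '[{"dx":26.1,"dy":-16.6,"dz":9.3,"roll":1.05},{"dx":26.1,"dy":-16.6,"dz":9.3,"roll":1.05},{"dx":26.1,"dy":-16.6,"dz":9.3,"roll":1.05},{"dx":26.1,"dy":-16.6,"dz":9.3,"roll":1.05},{"dx":26.1,"dy":-16.6,"dz":9.3,"roll":1.05},{"dx":26.1,"dy":-16.6,"dz":9.3,"roll":1.05},{"dx":26.1,"dy":-16.6,"dz":9.3,"roll":1.05},{"dx":26.1,"dy":-16.6,"dz":9.3,"roll":1.05}]' 4; python3 g.py 597 -186 42 -45
```

```text
clock: 2.5
eef_pos: [597.5, -186.0, 127.9]
ee_rot: [-180.0, 0.1, -44.9]
wrist_force: [-0.1, 0.1, -0.4]
gripper_width: 39.6
grasp_force: 0.0
t 2.5 tcp [ 597.5 -186.   127.9] rot [-1.80e+02  1.00e-01 -4.49e+01] j [  11.   28.    1.  101.   -1.   51. -123.] F [-0.1  0.1 -0.4] open 39.6 grip 0.0
-> dx -0.04 dy 0.04 dz 8.59 roll 0.002
```

```bash
python3 -m jog '[{"dx":0,"dy":0,"dz":4.5,"roll":0},{"dx":0,"dy":0,"dz":8.5,"roll":0},{"dx":0,"dy":0,"dz":8.5,"roll":0},{"dx":0,"dy":0,"dz":8.5,"roll":0}]' 4; python3 -m jog '[{"dx":0,"dy":0,"dz":0,"roll":0},{"dx":0,"dy":0,"dz":0,"roll":0},{"dx":0,"dy":0,"dz":0,"roll":0},{"dx":0,"dy":0,"dz":0,"roll":0},{"dx":0,"dy":0,"dz":0,"roll":0}]' 0.5;  python3 g.py 597 -186 42 -10
```

```text
clock: 2.9
eef_pos: [594.7, -191.9, 45.0]
ee_rot: [179.9, 0.0, -45.1]
wrist_force: [1.1, 0.7, 0.5]
gripper_width: 40.0
grasp_force: 0.0
clock: 3.4
eef_pos: [600.0, -187.2, 46.8]
ee_rot: [-179.6, -0.3, -44.8]
wrist_force: [6.1, 3.9, 0.5]
gripper_width: 12.5
grasp_force: 30.0
t 3.4 tcp [ 600.  -187.2   46.8] rot [-179.6   -0.3  -44.8] j [  11.   34.    1.  104.   -1.   42. -122.] F [6.1 3.9 0.5] open 12.5 grip 30.0
-> dx -0.30 dy 0.13 dz 0.48 roll -0.607
```

```bash
python3 -m jog '[{"dx":0,"dy":0,"dz":0,"roll":-0.15},{"dx":0,"dy":0,"dz":0,"roll":-0.3},{"dx":0,"dy":0,"dz":0,"roll":-0.45},{"dx":0,"dy":0,"dz":0,"roll":-0.55},{"dx":0,"dy":0,"dz":0,"roll":-0.55}]';  python3 g.py 597 -186 42 -10; python3 -m jog '[{"dx":0,"dy":0,"dz":0,"roll":0},{"dx":0,"dy":0,"dz":0,"roll":0},{"dx":0,"dy":0,"dz":0,"roll":0},{"dx":0,"dy":0,"dz":0,"roll":0}]' 4; python3 g.py; python3 -m jog '[{"dx":0,"dy":0,"dz":-5,"roll":0},{"dx":0,"dy":0,"dz":-10,"roll":0},{"dx":0,"dy":0,"dz":-10,"roll":0},{"dx":0,"dy":0,"dz":-10,"roll":0}]' 4; python3 g.py 460 -72 160 102.6
```

```text
clock: 3.9
eef_pos: [600.5, -186.3, 46.9]
ee_rot: [-179.8, -0.5, -13.1]
wrist_force: [7.8, 4.9, -0.8]
gripper_width: 12.9
grasp_force: 30.0
t 3.9 tcp [ 600.5 -186.3   46.9] rot [-179.8   -0.5  -13.1] j [ 17.  35.  -8. 103.   6.  42. -97.] F [ 7.8  4.9 -0.8] open 12.9 grip 30.0
-> dx -0.35 dy 0.05 dz 0.49 roll -0.054
clock: 4.3
eef_pos: [595.2, -189.7, 44.7]
ee_rot: [180.0, 0.0, -13.5]
wrist_force: [-0.4, 0.1, 0.5]
gripper_width: 38.7
grasp_force: 0.0
t 4.3 tcp [ 595.2 -189.7   44.7] rot [180.    0.  -13.5] j [ 17.  35.  -7. 103.   6.  42. -97.] F [-0.4  0.1  0.5] open 38.7 grip 0.0
clock: 4.7
eef_pos: [596.2, -189.7, 146.0]
ee_rot: [180.0, -0.2, -13.4]
wrist_force: [-1.4, 0.1, -0.6]
gripper_width: 39.9
grasp_force: 0.0
t 4.7 tcp [ 596.2 -189.7  146. ] rot [180.   -0.2 -13.4] j [ 18.  27.  -8. 100.   5.  53. -95.] F [-1.4  0.1 -0.6] open 39.9 grip 0.0
-> dx -15.98 dy -8.28 dz -1.40 roll -2.025
```

```bash
python3 -m jog '[{"dx":-16,"dy":-8.3,"dz":-1,"roll":-1.1},{"dx":-16,"dy":-8.3,"dz":-1,"roll":-1.1},{"dx":-16,"dy":-8.3,"dz":-1,"roll":-1.1},{"dx":-16,"dy":-8.3,"dz":-1,"roll":-1.1},{"dx":-16,"dy":-8.3,"dz":-1,"roll":-1.1},{"dx":-16,"dy":-8.3,"dz":-1,"roll":-1.1},{"dx":-16,"dy":-8.3,"dz":-1,"roll":-1.1},{"dx":-16,"dy":-8.3,"dz":-1,"roll":-1.1}]'; python3 g.py 464 -73.6 60 102.6
```

```text
clock: 5.5
eef_pos: [457.8, -71.4, 153.1]
ee_rot: [-179.8, 0.1, 49.9]
wrist_force: [0.7, -0.3, 0.7]
gripper_width: 40.1
grasp_force: 0.0
t 5.5 tcp [457.8 -71.4 153.1] rot [-1.798e+02  1.000e-01  4.990e+01] j [ 22.  14. -24. 120.   8.  48. -46.] F [ 0.7 -0.3  0.7] open 40.1 grip 0.0
-> dx 0.23 dy 0.62 dz 9.31 roll -0.920
```

```bash
python3 - <<'E'
from h import *
im=vision.capture("top"); s=vision.capture("scene")
d=vision.trace("top","plain"); print([(x["score"],x["rect"]) for x in d[:3]])
c=[x for x in d if abs(x["rect"][0]-373)<20]
if c: print(*fit2({"top":im},{"top":c[0]["region"]},INS,[468,-98,0,np.radians(-77.4)],zfix=0,notch=1))
a=cv2.resize(im[200:330,310:470],None,fx=4.6,fy=4.6,interpolation=cv2.INTER_CUBIC); cv2.imwrite("pics/t3.png",a[:,:,::-1])
E
```

```text
[(0.45, [349.7, 303.0, 9.4, 8.2]), (0.33, [244.8, 236.5, 112.2, 63.4])]
```

View pics/t3.png

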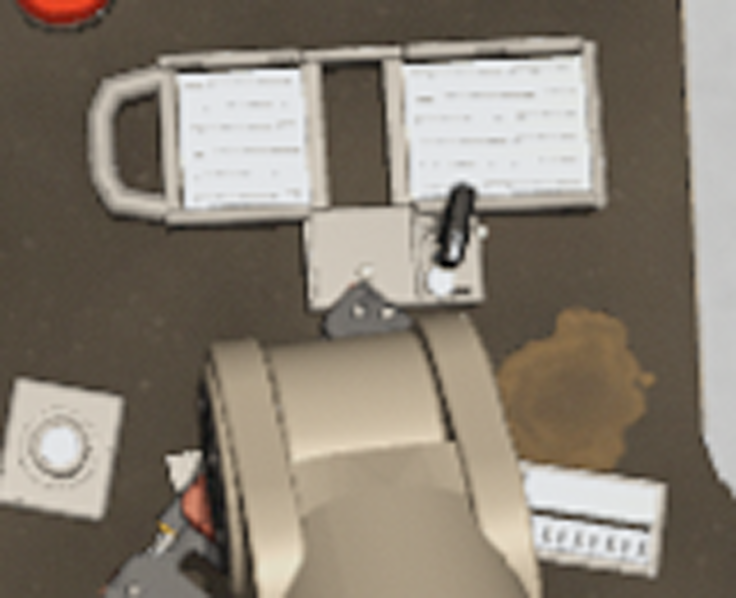

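The clamp bar now stands almost along -x (crop 463,190 to 445,280), clear of the seat; the plain insert is under the arm, with its corner still at crop (180,465).

```bash
python3 -m jog '[{"dx":0.2,"dy":0.6,"dz":0,"roll":-0.92},{"dx":0.2,"dy":0.6,"dz":2,"roll":-0.92},{"dx":0.2,"dy":0.6,"dz":4,"roll":-0.92},{"dx":0.2,"dy":0.6,"dz":6,"roll":-0.92},{"dx":0.2,"dy":0.6,"dz":9.3,"roll":-0.92},{"dx":0.2,"dy":0.6,"dz":9.3,"roll":-0.92},{"dx":0.2,"dy":0.6,"dz":9.3,"roll":-0.92},{"dx":0.2,"dy":0.6,"dz":9.3,"roll":-0.92}]'; python3 g.py 464 -73.6 9 102.6
```

```text
clock: 6.45
eef_pos: [465.1, -73.7, 61.5]
ee_rot: [-180.0, -0.0, 102.1]
wrist_force: [0.4, -0.4, 0.4]
gripper_width: 39.8
grasp_force: 0.0
t 6.5 tcp [465.1 -73.7  61.5] rot [-180.    -0.   102.1] j [ 27.  25. -31. 122.  21.  38.  -6.] F [ 0.4 -0.4  0.4] open 39.8 grip 0.0
-> dx 0.03 dy -0.10 dz 5.25 roll -0.009
```

```bash
python3 -m jog '[{"dx":0,"dy":0,"dz":3,"roll":0},{"dx":0,"dy":0,"dz":5.1,"roll":0},{"dx":0,"dy":0,"dz":5.1,"roll":0},{"dx":0,"dy":0,"dz":5.1,"roll":0}]'; python3 -m jog '[{"dx":0,"dy":0,"dz":0,"roll":0},{"dx":0,"dy":0,"dz":0,"roll":0},{"dx":0,"dy":0,"dz":0,"roll":0},{"dx":0,"dy":0,"dz":0,"roll":0},{"dx":0,"dy":0,"dz":0,"roll":0}]' 0.5; python3 g.py 464 -73.6 9 102.6
```

```text
clock: 6.85
eef_pos: [465.4, -73.6, 11.3]
ee_rot: [180.0, 0.0, 102.2]
wrist_force: [0.4, -0.6, 0.7]
gripper_width: 39.7
grasp_force: 0.0
clock: 7.35
eef_pos: [465.4, -73.9, 11.1]
ee_rot: [180.0, 0.0, 102.3]
wrist_force: [-1.2, -0.9, 6.4]
gripper_width: 11.8
grasp_force: 30.0
t 7.3 tcp [465.4 -73.9  11.1] rot [180.    0.  102.3] j [ 24.  30. -27. 124.  26.  32. -10.] F [-1.2 -0.9  6.4] open 11.8 grip 30.0
-> dx 0.06 dy -0.13 dz 0.21 roll -0.005
```

```bash
python3 -m jog '[{"dx":0,"dy":0,"dz":-3,"roll":0},{"dx":0,"dy":0,"dz":-7,"roll":0},{"dx":0,"dy":0,"dz":-9,"roll":-0.15},{"dx":0,"dy":0,"dz":-9,"roll":-0.3},{"dx":0,"dy":0,"dz":-9,"roll":-0.45},{"dx":0,"dy":0,"dz":-9,"roll":-0.6},{"dx":0,"dy":0,"dz":-9,"roll":-0.7},{"dx":0,"dy":0,"dz":-9,"roll":-0.7}]'; python3 g.py 604.8 -140.5 75 181.8
```

```text
clock: 8.15
eef_pos: [464.8, -73.8, 100.4]
ee_rot: [-180.0, -0.0, 142.5]
wrist_force: [-0.3, -0.1, -0.2]
gripper_width: 12.0
grasp_force: 30.0
t 8.2 tcp [464.8 -73.8 100.4] rot [-180.    -0.   142.5] j [ 37.  23. -42. 120.  23.  44.  33.] F [-0.3 -0.1 -0.2] open 12.0 grip 30.0
-> dx -15.17 dy 3.24 dz 2.54 roll -0.687
```

```bash
python3 -m jog '[{"dx":-4,"dy":0.8,"dz":0,"roll":-0.15},{"dx":-8,"dy":1.6,"dz":0,"roll":-0.3},{"dx":-12,"dy":2.4,"dz":0,"roll":-0.45},{"dx":-15.2,"dy":3.2,"dz":0,"roll":-0.6},{"dx":-15.2,"dy":3.2,"dz":1,"roll":-0.69},{"dx":-15.2,"dy":3.2,"dz":2.5,"roll":-0.69},{"dx":-15.2,"dy":3.2,"dz":2.5,"roll":-0.69},{"dx":-15.2,"dy":3.2,"dz":2.5,"roll":-0.69}]'; python3 g.py 604.8 -140.5 60 181.8
python3 - <<'E'
from h import *
im=vision.capture("top"); s=vision.capture("scene")
A=cv2.resize(im[180:280,330:450],None,fx=5,fy=5,interpolation=cv2.INTER_CUBIC)
B=cv2.resize(s[205:265,310:410],None,fx=6,fy=6,interpolation=cv2.INTER_CUBIC)[:360]
H=np.zeros((600,800,3),np.uint8); H[:500,:400]=A[:,:400]; H[:360,400:]=B[:,:400]
H[360:600,400:]=B[:240,200:600] if 0 else 0
cv2.imwrite("pics/h4.png",H[:,:,::-1])
E
```

```text
clock: 8.95
eef_pos: [604.0, -140.5, 75.1]
ee_rot: [180.0, -0.1, -178.1]
wrist_force: [0.7, 0.4, -0.5]
gripper_width: 11.6
grasp_force: 30.0
t 8.9 tcp [ 604.  -140.5   75.1] rot [ 1.800e+02 -1.000e-01 -1.781e+02] j [ 40.  40. -46. 101.  34.  54.  71.] F [ 0.7  0.4 -0.5] open 11.6 grip 30.0
-> dx -0.08 dy -0.00 dz 1.51 roll 0.001
```

View pics/h4.png

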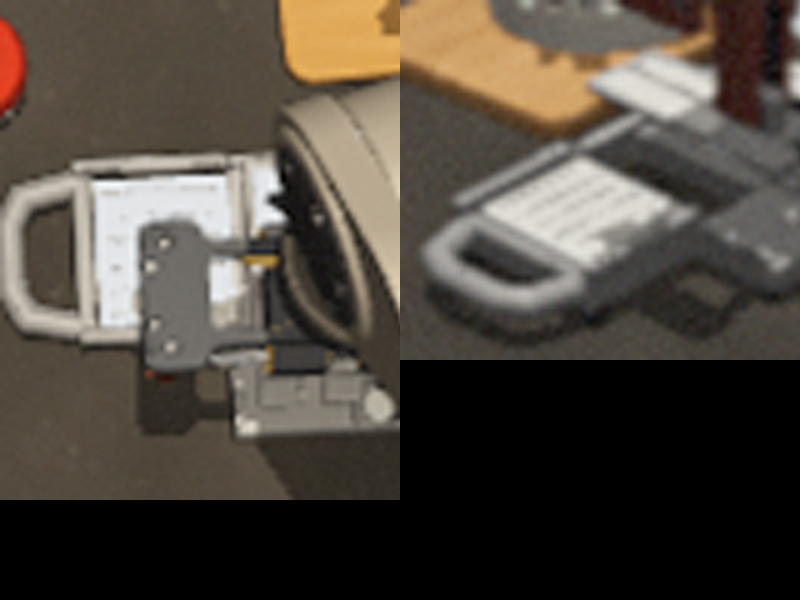

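```bash
python3 - <<'E'
from h import *
for z in (64,69):
  print(proj("scene",(689.2,-112.8,z)),proj("top",(689.2,-112.8,z)))
E
python3 -m jog '[{"dx":0,"dy":0,"dz":1.5,"roll":0},{"dx":0,"dy":0,"dz":2.8,"roll":0},{"dx":0,"dy":0,"dz":3.4,"roll":0},{"dx":0,"dy":0,"dz":3.4,"roll":0},{"dx":0,"dy":0,"dz":3.4,"roll":0}]'; python3 g.py 604.8 -140.5 34 181.8
```

```text
[340.4560848  219.93509335] [378.04248851 210.15092057]
[340.47019768 218.42205188] [378.27413284 209.7200329 ]
clock: 9.55
eef_pos: [605.1, -140.9, 41.4]
ee_rot: [180.0, -0.0, -178.0]
wrist_force: [-0.5, 0.0, -0.6]
gripper_width: 11.4
grasp_force: 30.0
t 9.6 tcp [ 605.1 -140.9   41.4] rot [ 180.   -0. -178.] j [ 39.  42. -44. 102.  37.  51.  70.] F [-0.5  0.  -0.6] open 11.4 grip 30.0
-> dx 0.03 dy 0.04 dz 0.74 roll 0.003
```

```bash
python3 -m jog '[{"dx":0,"dy":0,"dz":0.3,"roll":0},{"dx":0,"dy":0,"dz":0.3,"roll":0},{"dx":0,"dy":0,"dz":0.3,"roll":0}]'; python3 -m jog '[{"dx":0,"dy":0,"dz":0.2,"roll":0},{"dx":0,"dy":0,"dz":0.2,"roll":0},{"dx":0,"dy":0,"dz":0.2,"roll":0}]';python3 -m jog '[{"dx":0,"dy":0,"dz":0.2,"roll":0},{"dx":0,"dy":0,"dz":0.2,"roll":0},{"dx":0,"dy":0,"dz":0.2,"roll":0}]'; python3 g.py 604.8 -140.5 34 181.8
```

```text
clock: 9.85
eef_pos: [605.2, -141.1, 38.8]
ee_rot: [-180.0, 0.0, -178.0]
wrist_force: [-0.5, -0.6, -1.3]
gripper_width: 11.8
grasp_force: 30.0
clock: 10.15
eef_pos: [605.1, -141.0, 36.6]
ee_rot: [180.0, -0.0, -178.0]
wrist_force: [-0.1, -0.1, -0.7]
gripper_width: 12.1
grasp_force: 30.0
clock: 10.45
eef_pos: [605.1, -141.0, 34.6]
ee_rot: [180.0, -0.0, -178.0]
wrist_force: [0.4, -0.1, -1.5]
gripper_width: 11.5
grasp_force: 30.0
t 10.4 tcp [ 605.1 -141.    34.6] rot [ 180.   -0. -178.] j [ 38.  43. -44. 102.  37.  51.  70.] F [ 0.4 -0.1 -1.5] open 11.5 grip 30.0
-> dx 0.02 dy 0.06 dz 0.06 roll 0.003
```

```bash
python3 -m jog '[{"dx":0,"dy":0,"dz":0.2,"roll":0},{"dx":0,"dy":0,"dz":0.2,"roll":0},{"dx":0,"dy":0,"dz":0.2,"roll":0}]'; python3 -m jog '[{"dx":0,"dy":0,"dz":0.2,"roll":0},{"dx":0,"dy":0,"dz":0.2,"roll":0},{"dx":0,"dy":0,"dz":0.2,"roll":0}]'; python3 g.py
```

```text
clock: 10.75
eef_pos: [605.3, -141.0, 34.2]
ee_rot: [-179.9, 0.0, -178.0]
wrist_force: [-4.8, 0.2, 11.3]
gripper_width: 12.0
grasp_force: 30.0
clock: 11.05
eef_pos: [605.3, -141.0, 34.1]
ee_rot: [-179.9, -0.0, -178.1]
wrist_force: [-11.0, -0.9, 27.8]
gripper_width: 11.8
grasp_force: 30.0
t 11.1 tcp [ 605.3 -141.    34.1] rot [-179.9   -0.  -178.1] j [ 38.  43. -44. 102.  37.  51.  69.] F [-11.   -0.9  27.8] open 11.8 grip 30.0
```

```bash
python3 -m jog '[{"dx":0,"dy":0,"dz":-0.3,"roll":0},{"dx":0,"dy":0,"dz":-0.3,"roll":0},{"dx":0,"dy":0,"dz":-0.3,"roll":0},{"dx":0,"dy":0,"dz":-0.3,"roll":0}]' 2.6; python3 -m jog '[{"dx":0,"dy":0,"dz":-3,"roll":0},{"dx":0,"dy":0,"dz":-7,"roll":0},{"dx":0,"dy":0,"dz":-9,"roll":0},{"dx":0,"dy":0,"dz":-9,"roll":0},{"dx":0,"dy":0,"dz":-9,"roll":0}]' 2.6; python3 g.py 600.3 -186.7 75 166.6
```

```text
clock: 11.45
eef_pos: [604.9, -141.0, 33.2]
ee_rot: [180.0, -0.0, -178.0]
wrist_force: [0.6, 1.0, 0.9]
gripper_width: 26.0
grasp_force: 0.0
clock: 11.95
eef_pos: [604.9, -141.3, 123.2]
ee_rot: [-180.0, -0.0, -178.1]
wrist_force: [-0.6, -0.3, 0.0]
gripper_width: 26.1
grasp_force: 0.0
t 11.9 tcp [ 604.9 -141.3  123.2] rot [-180.    -0.  -178.1] j [ 41.  37. -48.  99.  31.  58.  74.] F [-0.6 -0.3  0. ] open 26.1 grip 0.0
-> dx 0.61 dy -4.52 dz 4.82 roll 0.268
```

```bash
python3 -m jog '[{"dx":0.6,"dy":-4.5,"dz":0,"roll":0.15},{"dx":0.6,"dy":-4.5,"dz":0,"roll":0.27},{"dx":0.6,"dy":-4.5,"dz":2,"roll":0.27},{"dx":0.6,"dy":-4.5,"dz":5,"roll":0.27},{"dx":0.6,"dy":-4.5,"dz":7.8,"roll":0.27},{"dx":0.6,"dy":-4.5,"dz":7.8,"roll":0.27},{"dx":0.6,"dy":-4.5,"dz":7.8,"roll":0.27}]' 3.6; python3 -m jog '[{"dx":0,"dy":0,"dz":0,"roll":0},{"dx":0,"dy":0,"dz":0,"roll":0},{"dx":0,"dy":0,"dz":0,"roll":0},{"dx":0,"dy":0,"dz":0,"roll":0}]' 0.5; python3 g.py 600.3 -186.7 45 91
```

```text
clock: 12.65
eef_pos: [599.8, -185.8, 44.6]
ee_rot: [180.0, -0.2, 166.5]
wrist_force: [-0.7, 0.2, 1.6]
gripper_width: 36.2
grasp_force: 0.0
clock: 13.05
eef_pos: [601.3, -186.3, 46.7]
ee_rot: [-180.0, 0.1, 166.5]
wrist_force: [-0.1, 0.4, 3.3]
gripper_width: 13.0
grasp_force: 30.0
t 13.1 tcp [ 601.3 -186.3   46.7] rot [-1.800e+02  1.000e-01  1.665e+02] j [ 40.  41. -41. 101.  34.  51.  61.] F [-0.1  0.4  3.3] open 13.0 grip 30.0
-> dx 0.09 dy -0.06 dz 0.17 roll 1.317
```

```bash
python3 -m jog '[{"dx":0,"dy":0,"dz":0,"roll":0.15},{"dx":0,"dy":0,"dz":0,"roll":0.3},{"dx":0,"dy":0,"dz":0,"roll":0.45},{"dx":0,"dy":0,"dz":0,"roll":0.6},{"dx":0,"dy":0,"dz":0,"roll":0.7},{"dx":0,"dy":0,"dz":0,"roll":0.7}]'; python3 -m jog '[{"dx":0,"dy":0,"dz":0,"roll":0.15},{"dx":0,"dy":0,"dz":0,"roll":0.3},{"dx":0,"dy":0,"dz":0,"roll":0.45},{"dx":0,"dy":0,"dz":0,"roll":0.6},{"dx":0,"dy":0,"dz":0,"roll":0.63},{"dx":0,"dy":0,"dz":0,"roll":0.63},{"dx":0,"dy":0,"dz":0,"roll":0.63}]'; python3 g.py 600.3 -186.7 45 91
```

```text
clock: 13.65
eef_pos: [600.5, -187.6, 46.7]
ee_rot: [-179.9, 0.1, 126.3]
wrist_force: [-2.6, -2.3, 6.5]
gripper_width: 12.6
grasp_force: 30.0
clock: 14.35
eef_pos: [599.2, -187.2, 45.8]
ee_rot: [-179.8, 0.1, 90.4]
wrist_force: [-5.6, -2.5, 6.5]
gripper_width: 13.1
grasp_force: 30.0
t 14.3 tcp [ 599.2 -187.2   45.8] rot [-1.798e+02  1.000e-01  9.040e+01] j [ 28.  37. -23. 102.  19.  45.  -4.] F [-5.6 -2.5  6.5] open 13.1 grip 30.0
-> dx 0.05 dy 0.11 dz 0.08 roll -0.010
```

```bash
python3 -m jog '[{"dx":0,"dy":0,"dz":0,"roll":0},{"dx":0,"dy":0,"dz":0,"roll":0},{"dx":0,"dy":0,"dz":0,"roll":0}]' 4; python3 -m jog '[{"dx":0,"dy":0,"dz":-3,"roll":0},{"dx":0,"dy":0,"dz":-7,"roll":0},{"dx":0,"dy":0,"dz":-10,"roll":0},{"dx":0,"dy":0,"dz":-10,"roll":0}]' 5; cat > look.py <<'E'
from h import *
import sys
im=vision.capture("top")
for t,P,p0,nt in [("guard",GUARD,[484.6,23.7,0,-.18],0),("insert_b",INS,[464,149,0,np.radians(86)],1),("insert_c",INS,[447.5,-238,0,np.radians(-99)],1)]:
    if len(sys.argv)>1 and t not in sys.argv[1:]: continue
    e=proj("top",[p0[0],p0[1],5]); d=vision.trace("top",t)
    c=[x for x in d if np.hypot(x["rect"][0]-e[0],x["rect"][1]-e[1])<35 and x["score"]>.4]
    print(t,[(round(x["score"],2),x["rect"]) for x in d[:3]] if not c else fit2({"top":im},{"top":c[0]["region"]},P,p0,zfix=0,notch=nt))
E
python3 look.py; python3 g.py 486 23 120 79.6
```

```text
clock: 14.65
eef_pos: [601.1, -185.7, 45.6]
ee_rot: [180.0, -0.0, 90.4]
wrist_force: [0.4, -0.4, 0.5]
gripper_width: 33.0
grasp_force: 0.0
clock: 15.05
eef_pos: [604.0, -186.3, 150.5]
ee_rot: [179.5, 0.1, 90.3]
wrist_force: [-0.1, 0.0, -0.4]
gripper_width: 49.8
grasp_force: 0.0
guard (array([484.6,  23.7,   0. , -10.4]), np.float64(0.08))
insert_b (array([464.2, 149. ,   0. ,  86. ]), np.float64(0.027))
insert_c (array([ 447.2, -238.1,    0. ,  -99.4]), np.float64(0.135))
t 15.2 tcp [ 599.8 -186.   144.3] rot [-179.9   -0.    90.3] j [ 30.  30. -26.  99.  15.  55.  -1.] F [-0.5 -0.8  0.2] open 50.2 grip 0.0
-> dx 20.96 dy -11.27 dz 2.43 roll 0.187
```

```bash
python3 -m jog '[{"dx":5,"dy":-2.8,"dz":0,"roll":0.19},{"dx":9,"dy":-5,"dz":0,"roll":0.19},{"dx":14,"dy":-7.5,"dz":0,"roll":0.19},{"dx":18,"dy":-10,"dz":0,"roll":0.19},{"dx":21,"dy":-11.3,"dz":0,"roll":0.19},{"dx":21,"dy":-11.3,"dz":2.5,"roll":0.19},{"dx":21,"dy":-11.3,"dz":6,"roll":0.19},{"dx":21,"dy":-11.3,"dz":6,"roll":0.19}]' 7; python3 g.py 486.5 23 20 79.6; python3 -c "
from h import *
print(plane('top',(322.65,296.8),46))"
```

```text
clock: 16.05
eef_pos: [482.6, 23.0, 81.6]
ee_rot: [-179.5, 0.1, 79.5]
wrist_force: [0.0, -0.5, 0.4]
gripper_width: 70.1
grasp_force: 0.0
t 16.1 tcp [482.6  23.   81.6] rot [-1.795e+02  1.000e-01  7.950e+01] j [ 13.  23. -27. 120.  16.  41. -36.] F [ 0.  -0.5  0.4] open 70.1 grip 0.0
-> dx 0.07 dy 0.39 dz 6.16 roll -0.002
[483.63133958  23.27041845  46.        ]
```

```bash
python3 -m jog '[{"dx":0,"dy":0.2,"dz":3,"roll":0},{"dx":0,"dy":0.2,"dz":5,"roll":0},{"dx":0,"dy":0.2,"dz":6,"roll":0},{"dx":0,"dy":0.2,"dz":6,"roll":0},{"dx":0,"dy":0.2,"dz":6,"roll":0}]' 7; python3 -m jog '[{"dx":0,"dy":0,"dz":0,"roll":0},{"dx":0,"dy":0,"dz":0,"roll":0},{"dx":0,"dy":0,"dz":0,"roll":0},{"dx":0,"dy":0,"dz":0,"roll":0},{"dx":0,"dy":0,"dz":0,"roll":0},{"dx":0,"dy":0,"dz":0,"roll":0}]' 2; python3 g.py
```

```text
clock: 16.55
eef_pos: [489.1, 22.9, 26.4]
ee_rot: [180.0, -0.0, 79.4]
wrist_force: [0.1, 0.1, 0.3]
gripper_width: 69.7
grasp_force: 0.0
clock: 17.15
eef_pos: [488.2, 22.8, 25.7]
ee_rot: [-180.0, 0.0, 79.4]
wrist_force: [-0.9, 0.1, 2.9]
gripper_width: 29.5
grasp_force: 30.0
t 17.1 tcp [488.2  22.8  25.7] rot [-180.     0.    79.4] j [ 10.  29. -24. 121.  21.  34. -40.] F [-0.9  0.1  2.9] open 29.5 grip 30.0
```

```bash
python3 -m jog '[{"dx":0,"dy":0,"dz":-3,"roll":0},{"dx":0,"dy":0,"dz":-7,"roll":0},{"dx":0,"dy":0,"dz":-9,"roll":-0.1},{"dx":0,"dy":0,"dz":-9,"roll":-0.21},{"dx":0,"dy":0,"dz":-9,"roll":-0.21},{"dx":0,"dy":0,"dz":-9,"roll":-0.21}]'; python3 g.py 655.8 -217 115 91.8
```

```text
clock: 17.75
eef_pos: [488.1, 22.6, 115.2]
ee_rot: [-179.9, -0.0, 91.3]
wrist_force: [-0.1, -0.6, -0.9]
gripper_width: 29.6
grasp_force: 30.0
t 17.8 tcp [488.1  22.6 115.2] rot [-179.9   -0.    91.3] j [ 16.  21. -31. 118.  15.  45. -23.] F [-0.1 -0.6 -0.9] open 29.6 grip 30.0
-> dx -24.33 dy 16.24 dz 0.02 roll -0.009
```

```bash
python3 -m jog '[{"dx":-4,"dy":2.7,"dz":0,"roll":-0.01},{"dx":-8,"dy":5.4,"dz":0,"roll":-0.01},{"dx":-12,"dy":8.1,"dz":0,"roll":-0.01},{"dx":-16,"dy":10.8,"dz":0,"roll":-0.01},{"dx":-20,"dy":13.5,"dz":0,"roll":-0.01},{"dx":-24.3,"dy":16.2,"dz":0,"roll":-0.01},{"dx":-24.3,"dy":16.2,"dz":0,"roll":-0.01},{"dx":-24.3,"dy":16.2,"dz":0,"roll":-0.01}]'; python3 -m jog '[{"dx":0,"dy":0,"dz":2.5,"roll":0},{"dx":0,"dy":0,"dz":4.5,"roll":0},{"dx":0,"dy":0,"dz":5,"roll":0},{"dx":0,"dy":0,"dz":5,"roll":0}]'; python3 g.py 655.8 -217 55 91.8
```

```text
clock: 18.55
eef_pos: [655.9, -217.0, 113.7]
ee_rot: [-179.9, -0.0, 91.8]
wrist_force: [-0.8, 0.8, -1.8]
gripper_width: 29.3
grasp_force: 30.0
clock: 18.95
eef_pos: [655.5, -214.2, 64.7]
ee_rot: [-179.9, -0.1, 92.1]
wrist_force: [-0.5, 0.2, -0.6]
gripper_width: 29.6
grasp_force: 30.0
t 18.9 tcp [ 655.5 -214.2   64.7] rot [-1.799e+02 -1.000e-01  9.210e+01] j [ 29.  40. -24.  92.  20.  52.   0.] F [-0.5  0.2 -0.6] open 29.6 grip 30.0
-> dx -0.28 dy 0.02 dz 0.97 roll 0.005
```

```bash
python3 -m jog '[{"dx":-0.3,"dy":0,"dz":0.4,"roll":0},{"dx":-0.3,"dy":0,"dz":0.8,"roll":0},{"dx":-0.3,"dy":0,"dz":0.8,"roll":0},{"dx":-0.3,"dy":0,"dz":0.8,"roll":0}]';python3 -m jog '[{"dx":0,"dy":0,"dz":0.3,"roll":0},{"dx":0,"dy":0,"dz":0.3,"roll":0},{"dx":0,"dy":0,"dz":0.3,"roll":0}]';python3 -m jog '[{"dx":0,"dy":0,"dz":0.2,"roll":0},{"dx":0,"dy":0,"dz":0.2,"roll":0},{"dx":0,"dy":0,"dz":0.2,"roll":0}]'; python3 g.py 655.8 -217 55 91.8
```

```text
clock: 19.35
eef_pos: [656.8, -219.1, 58.0]
ee_rot: [180.0, 0.0, 92.0]
wrist_force: [0.7, -0.1, -1.5]
gripper_width: 29.4
grasp_force: 30.0
clock: 19.65
eef_pos: [656.7, -219.0, 54.6]
ee_rot: [-180.0, -0.0, 92.0]
wrist_force: [0.2, 0.2, -0.8]
gripper_width: 29.6
grasp_force: 30.0
clock: 19.95
eef_pos: [656.7, -219.0, 52.6]
ee_rot: [-180.0, -0.0, 92.0]
wrist_force: [0.1, 0.1, -2.1]
gripper_width: 29.5
grasp_force: 30.0
t 19.9 tcp [ 656.7 -219.    52.6] rot [-180.   -0.   92.] j [ 29.  41. -24.  92.  20.  51.  -0.] F [ 0.1  0.1 -2.1] open 29.5 grip 30.0
-> dx 0.21 dy -0.08 dz -0.24 roll 0.004
```

```bash
python3 -m jog '[{"dx":0,"dy":0,"dz":0.1,"roll":0},{"dx":0,"dy":0,"dz":0.1,"roll":0},{"dx":0,"dy":0,"dz":0.1,"roll":0},{"dx":0,"dy":0,"dz":0,"roll":0}]'; python3 -m jog '[{"dx":0,"dy":0,"dz":0,"roll":0},{"dx":0,"dy":0,"dz":0,"roll":0},{"dx":0,"dy":0,"dz":0,"roll":0},{"dx":0,"dy":0,"dz":0,"roll":0}]' 4.8; python3 -m jog '[{"dx":0,"dy":0,"dz":-2.5,"roll":0},{"dx":0,"dy":0,"dz":-6,"roll":0},{"dx":0,"dy":0,"dz":-8,"roll":0},{"dx":0,"dy":0,"dz":-8,"roll":0}]' ; python3 g.py 453.5 -213.5 60 81
```

```text
clock: 20.35
eef_pos: [656.8, -219.0, 52.6]
ee_rot: [180.0, 0.0, 92.0]
wrist_force: [0.7, 0.0, -1.7]
gripper_width: 29.6
grasp_force: 30.0
clock: 20.75
eef_pos: [656.7, -219.0, 52.6]
ee_rot: [180.0, 0.0, 92.0]
wrist_force: [-0.1, -0.5, -0.2]
gripper_width: 48.1
grasp_force: 0.0
clock: 21.15
eef_pos: [659.0, -219.3, 136.4]
ee_rot: [179.7, 0.1, 92.0]
wrist_force: [0.5, 0.3, 0.1]
gripper_width: 48.2
grasp_force: 0.0
t 21.1 tcp [ 659.  -219.3  136.4] rot [1.797e+02 1.000e-01 9.200e+01] j [ 31.  36. -26.  89.  17.  58.   2.] F [0.5 0.3 0.1] open 48.2 grip 0.0
-> dx 1.30 dy -20.52 dz 7.64 roll 0.192
```

```bash
python3 look.py insert_b insert_c; python3 -m jog '[{"dx":0.3,"dy":-4,"dz":0,"roll":0.1},{"dx":0.6,"dy":-8,"dz":0,"roll":0.19},{"dx":0.9,"dy":-12,"dz":0,"roll":0.19},{"dx":1.3,"dy":-16,"dz":0,"roll":0.19},{"dx":1.3,"dy":-20.5,"dz":0,"roll":0.19},{"dx":1.3,"dy":-20.5,"dz":2,"roll":0.19},{"dx":1.3,"dy":-20.5,"dz":5,"roll":0.19},{"dx":1.3,"dy":-20.5,"dz":7,"roll":0.19}]' 4; python3 g.py 453.5 -213.5 11 81;  python3 - <<'E'
from h import *
im=vision.capture("top"); s=vision.capture("scene")
A=cv2.resize(im[195:275,325:445],None,fx=5,fy=5,interpolation=cv2.INTER_CUBIC)
B=cv2.resize(s[205:275,310:460],None,fx=4,fy=4,interpolation=cv2.INTER_CUBIC)[:200]
H=np.zeros((600,600,3),np.uint8); H[:400]=A; H[400:]=B
cv2.imwrite("pics/h5.png",H[:,:,::-1])
E
```

```text
insert_b (array([464.2, 148.9,   0. ,  86. ]), np.float64(0.027))
insert_c (array([ 447.4, -238.3,    0. ,  -99. ]), np.float64(0.074))
clock: 22.1
eef_pos: [449.3, -212.9, 60.3]
ee_rot: [-179.8, -0.0, 81.1]
wrist_force: [-0.4, 0.2, 0.9]
gripper_width: 39.9
grasp_force: 0.0
t 22.1 tcp [ 449.3 -212.9   60.3] rot [-179.8   -0.    81.1] j [ 38.  26. -24. 119.  17.  38.  -6.] F [-0.4  0.2  0.9] open 39.9 grip 0.0
-> dx 0.01 dy 0.42 dz 4.93 roll 0.002
```

View pics/h5.png

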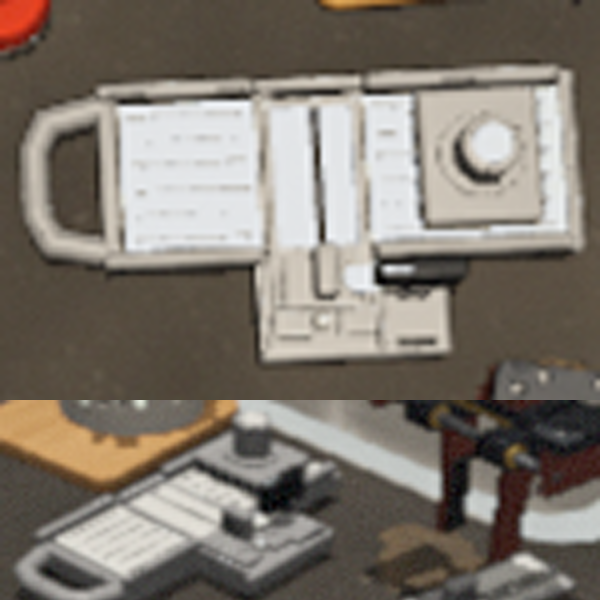

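The plain insert lies in the seat over the pin (crop 322,318), the clamp bar is locked along +y (420,270), and the guard is flat on the long run-up (480,155).

```bash
python3 -m jog '[{"dx":0,"dy":0.2,"dz":2.5,"roll":0},{"dx":0,"dy":0.2,"dz":4.5,"roll":0},{"dx":0,"dy":0.2,"dz":4.9,"roll":0},{"dx":0,"dy":0.2,"dz":4.9,"roll":0},{"dx":0,"dy":0.2,"dz":4.9,"roll":0}]'; python3 -m jog '[{"dx":0,"dy":0,"dz":0,"roll":0},{"dx":0,"dy":0,"dz":0,"roll":0},{"dx":0,"dy":0,"dz":0,"roll":0},{"dx":0,"dy":0,"dz":0,"roll":0},{"dx":0,"dy":0,"dz":0,"roll":0}]' 0.5; python3 g.py
```

```text
clock: 22.7
eef_pos: [453.9, -213.6, 14.5]
ee_rot: [179.9, 0.0, 81.1]
wrist_force: [0.5, -0.7, 0.1]
gripper_width: 40.3
grasp_force: 0.0
clock: 23.2
eef_pos: [453.5, -213.6, 14.0]
ee_rot: [180.0, 0.0, 81.1]
wrist_force: [-1.9, -0.5, 4.4]
gripper_width: 11.5
grasp_force: 30.0
t 23.2 tcp [ 453.5 -213.6   14. ] rot [180.    0.   81.1] j [ 35.  31. -21. 120.  20.  33.  -9.] F [-1.9 -0.5  4.4] open 11.5 grip 30.0
```

```bash
python3 -m jog '[{"dx":0,"dy":0,"dz":-3,"roll":0},{"dx":0,"dy":0,"dz":-7,"roll":0},{"dx":0,"dy":0,"dz":-10,"roll":-0.15},{"dx":0,"dy":0,"dz":-10,"roll":-0.3},{"dx":0,"dy":0,"dz":-10,"roll":-0.45},{"dx":0,"dy":0,"dz":-10,"roll":-0.6},{"dx":0,"dy":0,"dz":-10,"roll":-0.75},{"dx":0,"dy":0,"dz":-10,"roll":-0.75}]'; python3 g.py 625.5 119.8 110 185.6
```

```text
clock: 24.0
eef_pos: [453.0, -213.6, 113.4]
ee_rot: [-180.0, -0.0, 124.1]
wrist_force: [0.1, -0.2, -0.9]
gripper_width: 11.5
grasp_force: 30.0
t 24.0 tcp [ 453.  -213.6  113.4] rot [-180.    -0.   124.1] j [ 48.  23. -36. 116.  19.  46.  35.] F [ 0.1 -0.2 -0.9] open 11.5 grip 30.0
-> dx 17.91 dy 32.99 dz 0.34 roll -1.073
```

```bash
python3 -m jog '[{"dx":2.2,"dy":4.1,"dz":0,"roll":-0.13},{"dx":4.5,"dy":8.2,"dz":0,"roll":-0.26},{"dx":6.7,"dy":12.4,"dz":0,"roll":-0.4},{"dx":9,"dy":16.5,"dz":0,"roll":-0.54},{"dx":11.2,"dy":20.6,"dz":0,"roll":-0.67},{"dx":13.4,"dy":24.7,"dz":0,"roll":-0.8},{"dx":15.7,"dy":28.9,"dz":0,"roll":-0.94},{"dx":17.9,"dy":33,"dz":0,"roll":-1.07}]'; python3 -m jog '[{"dx":0,"dy":0,"dz":0,"roll":0},{"dx":0,"dy":0,"dz":0,"roll":0}]';  python3 g.py 625.5 119.8 60 185.6
```

```text
clock: 24.8
eef_pos: [626.8, 121.4, 113.3]
ee_rot: [-180.0, -0.0, -174.5]
wrist_force: [-0.2, 0.7, -1.2]
gripper_width: 12.0
grasp_force: 30.0
clock: 25.0
eef_pos: [625.9, 121.0, 113.0]
ee_rot: [180.0, -0.1, -174.7]
wrist_force: [-0.1, -0.3, -1.0]
gripper_width: 11.6
grasp_force: 30.0
t 25.0 tcp [625.9 121.  113. ] rot [ 1.800e+02 -1.000e-01 -1.747e+02] j [ 17.  39. -48.  97.  33.  59.  52.] F [-0.1 -0.3 -1. ] open 11.6 grip 30.0
-> dx 0.05 dy -0.11 dz 5.30 roll -0.005
```

```bash
python3 -m jog '[{"dx":0,"dy":-0.1,"dz":4,"roll":0},{"dx":0,"dy":-0.1,"dz":7,"roll":0},{"dx":0,"dy":-0.1,"dz":7.6,"roll":0},{"dx":0,"dy":-0.1,"dz":7.6,"roll":0},{"dx":0,"dy":-0.1,"dz":7.6,"roll":0}]'; python3 -m jog '[{"dx":0,"dy":0,"dz":0.3,"roll":0},{"dx":0,"dy":0,"dz":0.3,"roll":0},{"dx":0,"dy":0,"dz":0.3,"roll":0}]';python3 -m jog '[{"dx":0,"dy":0,"dz":0.3,"roll":0},{"dx":0,"dy":0,"dz":0.3,"roll":0},{"dx":0,"dy":0,"dz":0.3,"roll":0}]'; python3 g.py 625.5 119.8 25 185.6
```

```text
clock: 25.5
eef_pos: [627.2, 118.3, 39.1]
ee_rot: [180.0, 0.1, -174.7]
wrist_force: [-0.7, 0.6, 0.3]
gripper_width: 11.7
grasp_force: 30.0
clock: 25.8
eef_pos: [626.8, 118.8, 35.3]
ee_rot: [180.0, 0.1, -174.6]
wrist_force: [0.6, 0.5, -0.9]
gripper_width: 11.6
grasp_force: 30.0
clock: 26.1
eef_pos: [626.4, 119.1, 31.6]
ee_rot: [180.0, 0.0, -174.6]
wrist_force: [0.3, 0.6, -1.2]
gripper_width: 11.8
grasp_force: 30.0
t 26.1 tcp [626.4 119.1  31.6] rot [ 180.     0.  -174.6] j [ 15.  45. -44. 100.  38.  52.  49.] F [ 0.3  0.6 -1.2] open 11.8 grip 30.0
-> dx 0.08 dy 0.08 dz 0.66 roll -0.003
```

```bash
python3 -m jog '[{"dx":0,"dy":0,"dz":0.3,"roll":0},{"dx":0,"dy":0,"dz":0.3,"roll":0},{"dx":0,"dy":0,"dz":0.3,"roll":0}]';python3 -m jog '[{"dx":0,"dy":0,"dz":0.2,"roll":0},{"dx":0,"dy":0,"dz":0.2,"roll":0},{"dx":0,"dy":0,"dz":0.2,"roll":0}]';python3 -m jog '[{"dx":0,"dy":0,"dz":0.2,"roll":0},{"dx":0,"dy":0,"dz":0.2,"roll":0},{"dx":0,"dy":0,"dz":0.2,"roll":0}]'; python3 g.py 625.5 119.8 25 185.6
```

```text
clock: 26.4
eef_pos: [626.6, 119.9, 29.0]
ee_rot: [179.9, 0.1, -174.5]
wrist_force: [-0.8, 3.0, 1.6]
gripper_width: 11.6
grasp_force: 29.9
clock: 26.7
eef_pos: [626.5, 119.8, 26.6]
ee_rot: [179.9, 0.0, -174.6]
wrist_force: [1.1, 4.7, -1.0]
gripper_width: 11.9
grasp_force: 29.9
clock: 27.0
eef_pos: [626.6, 119.7, 24.9]
ee_rot: [179.9, 0.0, -174.6]
wrist_force: [0.4, 5.4, 2.2]
gripper_width: 12.1
grasp_force: 30.0
t 27.0 tcp [626.6 119.7  24.9] rot [ 179.9    0.  -174.6] j [ 14.  45. -44. 100.  39.  51.  49.] F [0.4 5.4 2.2] open 12.1 grip 30.0
-> dx 0.10 dy 0.02 dz -0.01 roll -0.003
```

```bash
python3 -m jog '[{"dx":0,"dy":0,"dz":0.1,"roll":0},{"dx":0,"dy":0,"dz":0.1,"roll":0},{"dx":0,"dy":0,"dz":0.1,"roll":0}]'; python3 -m jog '[{"dx":0,"dy":0,"dz":0,"roll":0},{"dx":0,"dy":0,"dz":0,"roll":0},{"dx":0,"dy":0,"dz":0,"roll":0},{"dx":0,"dy":0,"dz":0,"roll":0}]' 2.6; python3 -m jog '[{"dx":0,"dy":0,"dz":-2.5,"roll":0},{"dx":0,"dy":0,"dz":-6,"roll":0},{"dx":0,"dy":0,"dz":-9,"roll":0.15},{"dx":0,"dy":0,"dz":-10,"roll":0.3},{"dx":0,"dy":0,"dz":-10,"roll":0.45},{"dx":0,"dy":0,"dz":-10,"roll":0.6},{"dx":0,"dy":0,"dz":-10,"roll":0.75},{"dx":0,"dy":0,"dz":-10,"roll":0.75}]' ; python3 look.py insert_b; python3 g.py 465.8 122.2 70 86
```

```text
clock: 27.3
eef_pos: [626.6, 119.6, 24.9]
ee_rot: [180.0, 0.1, -174.6]
wrist_force: [-2.8, 2.7, 8.7]
gripper_width: 11.6
grasp_force: 30.0
clock: 27.7
eef_pos: [626.2, 117.6, 23.1]
ee_rot: [-179.9, -0.1, -174.7]
wrist_force: [-0.9, 0.5, 0.5]
gripper_width: 25.9
grasp_force: 0.0
clock: 28.5
eef_pos: [626.3, 118.4, 123.7]
ee_rot: [-180.0, 0.0, 142.3]
wrist_force: [-0.2, 0.2, -0.5]
gripper_width: 26.3
grasp_force: 0.0
insert_b (array([464.2, 148.9,   0. ,  86.1]), np.float64(0.028))
t 28.6 tcp [626.3 118.4 123.5] rot [-180.     0.   142.7] j [ 11.  35. -39.  97.  26.  57.  16.] F [-0.3 -0.2  0. ] open 25.8 grip 0.0
-> dx 12.99 dy -9.44 dz 5.35 roll 0.989
```

```bash
python3 -m jog '[{"dx":3,"dy":-2,"dz":0,"roll":0.15},{"dx":6,"dy":-4.5,"dz":0,"roll":0.3},{"dx":9,"dy":-6.5,"dz":0,"roll":0.45},{"dx":12,"dy":-8.5,"dz":0,"roll":0.6},{"dx":13,"dy":-9.4,"dz":0,"roll":0.75},{"dx":13,"dy":-9.4,"dz":2,"roll":0.9},{"dx":13,"dy":-9.4,"dz":4,"roll":0.99},{"dx":13,"dy":-9.4,"dz":5.3,"roll":0.99}]' 4;  python3 -m jog '[{"dx":0,"dy":0,"dz":0,"roll":0},{"dx":0,"dy":0,"dz":0,"roll":0}]'; python3 g.py 465.8 122.2 13 86
```

```text
clock: 29.4
eef_pos: [465.5, 123.2, 69.6]
ee_rot: [-180.0, 0.0, 85.9]
wrist_force: [0.3, 0.2, -1.1]
gripper_width: 40.1
grasp_force: 0.0
clock: 29.6
eef_pos: [466.1, 123.7, 70.7]
ee_rot: [-180.0, -0.0, 85.9]
wrist_force: [-0.1, 0.2, 0.5]
gripper_width: 39.9
grasp_force: 0.0
t 29.6 tcp [466.1 123.7  70.7] rot [-180.    -0.    85.9] j [  2.  25. -29. 121.  19.  39. -44.] F [-0.1  0.2  0.5] open 39.9 grip 0.0
-> dx -0.15 dy -0.02 dz 5.77 roll -0.002
```

```bash
python3 -m jog '[{"dx":-0.1,"dy":0,"dz":3,"roll":0},{"dx":-0.1,"dy":0,"dz":5,"roll":0},{"dx":-0.1,"dy":0,"dz":5.7,"roll":0},{"dx":-0.1,"dy":0,"dz":5.7,"roll":0},{"dx":-0.1,"dy":0,"dz":5.7,"roll":0}]'; python3 -m jog '[{"dx":0,"dy":0,"dz":0,"roll":0},{"dx":0,"dy":0,"dz":0,"roll":0},{"dx":0,"dy":0,"dz":0,"roll":0},{"dx":0,"dy":0,"dz":0,"roll":0},{"dx":0,"dy":0,"dz":0,"roll":0}]' 0.5; python3 g.py;  python3 -m jog '[{"dx":0,"dy":0,"dz":-3,"roll":0},{"dx":0,"dy":0,"dz":-7,"roll":0},{"dx":0,"dy":0,"dz":-10,"roll":0.15},{"dx":0,"dy":0,"dz":-10,"roll":0.3},{"dx":0,"dy":0,"dz":-10,"roll":0.45},{"dx":0,"dy":0,"dz":-10,"roll":0.6},{"dx":0,"dy":0,"dz":-10,"roll":0.75},{"dx":0,"dy":0,"dz":-10,"roll":0.75}]'; python3 g.py 613.7 243.6 110 5.6
```

```text
clock: 30.1
eef_pos: [466.7, 122.9, 14.6]
ee_rot: [179.9, -0.0, 85.7]
wrist_force: [-0.0, 0.0, 0.7]
gripper_width: 40.2
grasp_force: 0.0
clock: 30.6
eef_pos: [466.0, 122.5, 14.0]
ee_rot: [180.0, 0.0, 85.7]
wrist_force: [-0.9, -0.7, 4.2]
gripper_width: 11.7
grasp_force: 30.0
t 30.6 tcp [466.  122.5  14. ] rot [180.    0.   85.7] j [ -1.  30. -25. 122.  24.  32. -48.] F [-0.9 -0.7  4.2] open 11.7 grip 30.0
clock: 31.4
eef_pos: [465.8, 122.4, 113.6]
ee_rot: [180.0, 0.0, 42.7]
wrist_force: [0.5, 0.0, -0.5]
gripper_width: 11.9
grasp_force: 30.0
t 31.4 tcp [465.8 122.4 113.6] rot [180.    0.   42.7] j [ -4.  19. -22. 120.  10.  43. -79.] F [ 0.5  0.  -0.5] open 11.9 grip 30.0
-> dx 19.09 dy 1.11 dz 0.36 roll 0.647
```

```bash
python3 -m jog '[{"dx":3.2,"dy":0.2,"dz":0,"roll":0.13},{"dx":6.4,"dy":0.4,"dz":0,"roll":0.26},{"dx":9.6,"dy":0.6,"dz":0,"roll":0.4},{"dx":12.8,"dy":0.8,"dz":0,"roll":0.52},{"dx":16,"dy":1,"dz":0,"roll":0.65},{"dx":19.2,"dy":1.1,"dz":0,"roll":0.65},{"dx":19.2,"dy":1.1,"dz":0,"roll":0.65},{"dx":19.2,"dy":1.1,"dz":0,"roll":0.65}]'; python3 -m jog '[{"dx":0,"dy":0,"dz":4,"roll":0},{"dx":0,"dy":0,"dz":6.5,"roll":0},{"dx":0,"dy":0,"dz":7,"roll":0},{"dx":0,"dy":0,"dz":7,"roll":0},{"dx":0,"dy":0,"dz":7,"roll":0}]';  python3 g.py 614 244.3 35 5.6
```

```text
clock: 32.2
eef_pos: [614.0, 244.9, 112.8]
ee_rot: [180.0, 0.1, 5.7]
wrist_force: [0.4, -0.8, -1.3]
gripper_width: 11.8
grasp_force: 30.0
clock: 32.7
eef_pos: [615.2, 244.6, 45.1]
ee_rot: [-180.0, -0.1, 5.5]
wrist_force: [-0.4, 0.0, 0.1]
gripper_width: 11.7
grasp_force: 30.0
t 32.7 tcp [615.2 244.6  45.1] rot [-1.8e+02 -1.0e-01  5.5e+00] j [ -19.   38.  -11.   98.   10.   45. -119.] F [-0.4  0.   0.1] open 11.7 grip 30.0
-> dx -0.12 dy 0.02 dz 1.01 roll -0.002
```

```bash
python3 -m jog '[{"dx":0,"dy":0,"dz":0.5,"roll":0},{"dx":-0.1,"dy":0,"dz":1,"roll":0},{"dx":-0.1,"dy":0,"dz":1,"roll":0},{"dx":-0.1,"dy":0,"dz":1,"roll":0}]';  python3 -m jog '[{"dx":0,"dy":0,"dz":0.4,"roll":0},{"dx":0,"dy":0,"dz":0.4,"roll":0},{"dx":0,"dy":0,"dz":0.4,"roll":0}]'; python3 -m jog '[{"dx":0,"dy":0,"dz":0.3,"roll":0},{"dx":0,"dy":0,"dz":0.3,"roll":0},{"dx":0,"dy":0,"dz":0.3,"roll":0}]';python3 -m jog '[{"dx":0,"dy":0,"dz":0.2,"roll":0},{"dx":0,"dy":0,"dz":0.2,"roll":0},{"dx":0,"dy":0,"dz":0.2,"roll":0}]'; python3 g.py
```

```text
clock: 33.1
eef_pos: [613.4, 244.6, 33.7]
ee_rot: [180.0, 0.0, 5.5]
wrist_force: [0.6, 0.1, -1.1]
gripper_width: 11.8
grasp_force: 30.0
clock: 33.4
eef_pos: [613.4, 244.5, 29.5]
ee_rot: [180.0, 0.0, 5.5]
wrist_force: [-0.4, 0.2, -1.5]
gripper_width: 11.8
grasp_force: 30.0
clock: 33.7
eef_pos: [613.4, 244.5, 26.5]
ee_rot: [180.0, 0.0, 5.5]
wrist_force: [0.2, -0.2, -0.3]
gripper_width: 12.1
grasp_force: 30.0
clock: 34.0
eef_pos: [613.5, 244.6, 24.6]
ee_rot: [180.0, 0.0, 5.5]
wrist_force: [-0.6, 0.6, -0.5]
gripper_width: 11.9
grasp_force: 30.0
t 34.0 tcp [613.5 244.6  24.6] rot [180.    0.    5.5] j [ -19.   39.  -11.   98.   10.   43. -120.] F [-0.6  0.6 -0.5] open 11.9 grip 30.0
```

Perfect, freely in. Release, lift, move away and look.

```bash
python3 -m jog '[{"dx":0,"dy":0,"dz":0.1,"roll":0},{"dx":0,"dy":0,"dz":0.1,"roll":0}]'; python3 -m jog '[{"dx":0,"dy":0,"dz":0,"roll":0},{"dx":0,"dy":0,"dz":0,"roll":0},{"dx":0,"dy":0,"dz":0,"roll":0},{"dx":0,"dy":0,"dz":0,"roll":0}]' 2.6; python3 -m jog '[{"dx":0,"dy":0,"dz":-2.5,"roll":0},{"dx":0,"dy":0,"dz":-6,"roll":0},{"dx":0,"dy":0,"dz":-10,"roll":0},{"dx":-5,"dy":1,"dz":-13,"roll":0},{"dx":-10,"dy":3,"dz":-13,"roll":0},{"dx":-14,"dy":5,"dz":-13,"roll":0},{"dx":-17,"dy":8,"dz":-13,"roll":0},{"dx":-17,"dy":8,"dz":-13,"roll":0}]'; python3 -m jog '[{"dx":0,"dy":4,"dz":0,"roll":0},{"dx":0,"dy":8,"dz":0,"roll":0},{"dx":0,"dy":8,"dz":0,"roll":0}]'; python3 - <<'E'
from h import *
im=vision.capture("top"); cv2.imwrite("pics/f1.png",cv2.resize(im[165:335,175:455],None,fx=2.85,fy=2.85,interpolation=cv2.INTER_CUBIC)[:,:,::-1])
E
```

```text
clock: 34.2
eef_pos: [613.4, 244.5, 23.6]
ee_rot: [180.0, 0.0, 5.5]
wrist_force: [0.8, -0.8, -0.8]
gripper_width: 11.9
grasp_force: 30.0
clock: 34.6
eef_pos: [613.5, 244.6, 23.7]
ee_rot: [-180.0, -0.0, 5.5]
wrist_force: [0.4, 0.3, 0.4]
gripper_width: 26.1
grasp_force: 0.0
clock: 35.4
eef_pos: [446.8, 143.3, 152.9]
ee_rot: [179.8, 0.3, 5.3]
wrist_force: [0.7, -0.6, -0.1]
gripper_width: 25.9
grasp_force: 0.0
clock: 35.7
eef_pos: [460.3, 64.0, 153.8]
ee_rot: [179.9, -0.0, 5.1]
wrist_force: [-0.3, -0.4, -0.4]
gripper_width: 25.8
grasp_force: 0.0
```

View pics/f1.png

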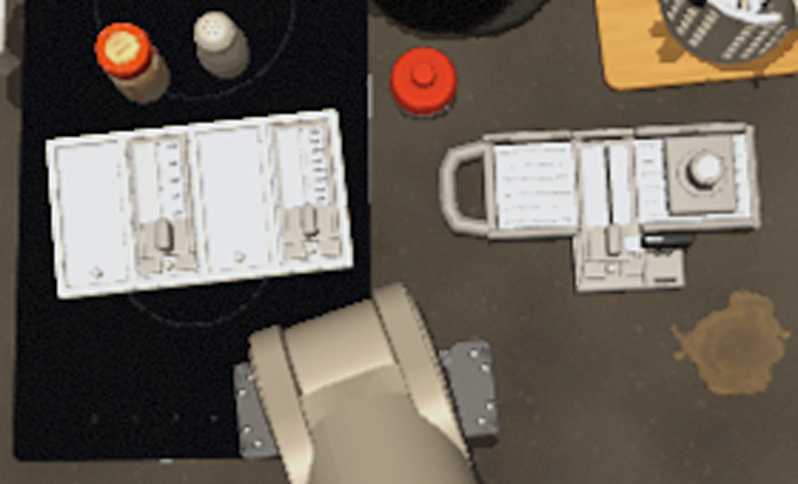

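```bash
python3 - <<'E'
from h import *
im=vision.capture("top"); s=vision.capture("scene")
H=np.zeros((600,800,3),np.uint8)
H[:,:540]=cv2.resize(im[200:275,215:305],None,fx=6,fy=6,interpolation=cv2.INTER_CUBIC)[:450] if 0 else cv2.resize(im[195:275,228:300],(540,600),interpolation=cv2.INTER_CUBIC)
H[:600,540:]=cv2.resize(s[255:310,295 - 32:317],(540,600))[:,280:540] if 0 else cv2.resize(s[255:315,264:316],(260,300),interpolation=cv2.INTER_CUBIC)[np.r_[0:300,0:300]]
cv2.imwrite("pics/f2.png",H[:,:,::-1])
E
```

```text
(no output)
```

View pics/f2.png

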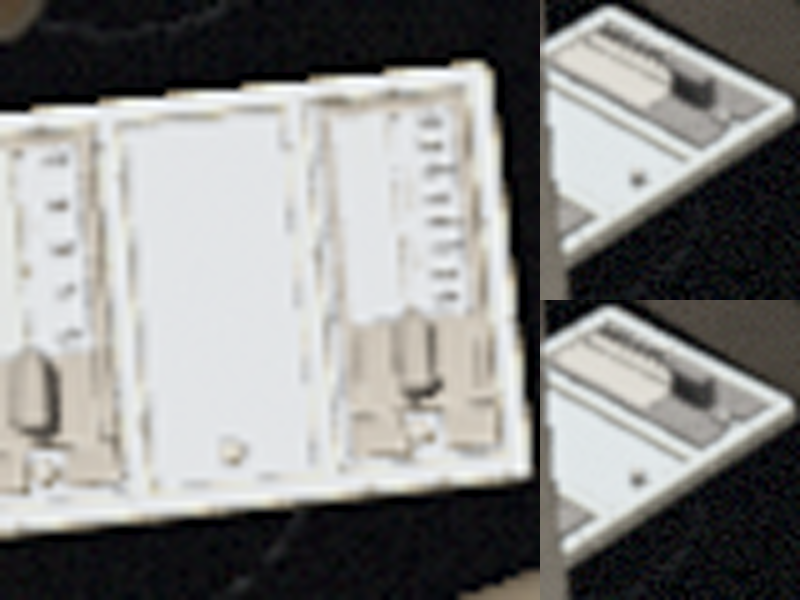

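Both toothed inserts lie below the caddy rim with their notches over the pins (crop 425,430 and 45,465).

```bash
python3 -c "
from workcell import workorder
print(workorder.finish_job())"
```

```text
the job is handed in; nothing more can be done
None
```

The job is handed in at about 36 s on the robot's clock, but no verdict came back: from the last pictures, the plain insert is seated and clamped, the guard is flat on the long run-up plate, both toothed inserts (5 and 8 teeth; `insert_a` and `insert_d` were absent) are over their pins in the caddy, and the salt, jar and timer were not touched.

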